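Stack the rasp tote on the blanks tote, turned end for end

TASK

Pick up the red rasp tote by its post, turn it half a turn so that its white end lies over the green end of the green tote, and stack it there: set its lugs gently on the yellow strips, feel along for the pockets, and leave it with all four lugs dropped fully home in them, level and let go. Do not nest it down onto the wooden blanks or force it, and leave the other things on the bench alone.

Things in the scene. Friction and masses are not known exactly. Their poses are not given: they have to be found in the camera images.
- tote: Loose red open-topped tote with one white end, 0.4 to 0.65 kg: 230 mm long (x), 120 wide (y), walls 70 high. Origin: centre of its underside; +x points to its white end, z up. In its middle stands a square wooden post, 30 x 30 mm, faces along x and y, top 130 mm above the underside. Its files are fixed in it. At the start it stands on the bench, white end pointing as the green tote's within 40 degrees.
- tote_grip (a point): Grip point on the axis of the post, 105 mm above the tote's underside (25 mm below the post's top, 35 mm above the tote's walls); axes as the tote's. A firm grip from above holds the tote. Resting on the strips this point is 192 mm above the bench, home in the pockets 185 mm, wrongly nested about 135 mm.
- tote_lug (a point): Centre of the underside of one of the red tote's four dark wooden lugs. They are 16 mm long (x) and 14 mm high, undersides 10 mm above the tote's underside, and stick out 14 mm from both long sides, at x = +100 mm and x = -45 mm from the tote's centre. This is the one at x = +100 on the +y side.
- tote_white_end (a point): Point in the middle of the red tote's white end face, 65 mm above its underside.
- base: Green tote with one white end, screwed to the bench: 270 mm long (x), 148 wide (y), inside 250 x 128. Origin: centre of its underside; +x points to its white end. Long walls 10 mm thick, 90 high; end walls 78 high. The red tote goes between the long walls with 4 mm play each side. Two wooden blanks lie in it.
- base_slot (a point): Mouth of one of four open slots, 28 mm long and 50 deep, in the tops of the green tote's long walls at x = +100 and x = -45 mm from its centre (this one: +100, +y side). With both white ends the same way the red tote's lugs fall in them and it nests on the blanks. Turned half a turn, its lugs come at x = -100 and +45 mm, over the yellow strips.
- base_top (a point): Point over the green tote's centre, 97 mm above the bench: the height of the tops of the yellow strips on its rims. The strips are 7 mm high and have four pockets 19 mm long (x) for the lugs, down to the rim. All are clamped together at an unreported place: the turned red tote drops home with its centre anywhere from -10 to +10 mm along x from this point; find it by sliding lightly along x.
- blank0: Loose wooden blank lying inside the green tote, 100 x 36 mm, 42 mm high, with a round tenon; origin under its centre. The red tote must not press on it.
- blank1: Second such blank beside it in the green tote.
- rasp_white: Rasp with white handle lying on the far part of the bench, 275 mm long, 20 mm high; origin near its middle. Bystander.
- rasp_brown: Rasp with brown handle, same size, origin near its middle. Bystander.
- mallet: Wooden mallet lying on the bench, head 110 x 70 x 70 mm, origin under its head. Bystander.
- glue: Glue jar, 60 mm wide, 120 mm high, origin under its centre. Bystander.
- mug: White mug, 80 mm wide, 90 mm high, origin under its centre. Bystander.

How it is judged:
By the outcome, as a careful person would: the job done as asked, in the order asked, and still so for the second after the job is handed in, with the robot touching nothing.
It also fails if it takes over 51 s, if anything falls off the work surface, if the arm or the gripper's body presses on something with over 40 N, if the wrist force passes 120 N, or if a joint passes its speed limit or range.

ROBOT

A 6-joint arm with a two-finger parallel gripper is mounted at the origin on the work surface. World frame = base frame: x ahead of the robot, y to its left, z up, the work surface at z = 0. Lengths are in m, angles in rad, forces in N, time in s.
With the tool pointing down it reaches from about 0.4 to 0.825 m from the base axis. Payload 7 kg.
Tool frame: the origin (TCP) lies midway between the tips of the shut fingers; the grasp point (between the pads) lies 19 mm behind it; z points along the fingers, y is the line along which they close (so a half turn about z gives the same grasp; the last joint's range is limited). The gripper opens to 88 mm and grips with 3 to 60 N. Pads are 19 mm wide; open, the fingers measure 130 mm over their backs; the gripper's body (78 mm by 193 mm) begins 47 mm behind the grasp point.
Start: joints at [-0.997, 0.359, 0.012, 0, -1.224, -0.288], TCP at [0.19, -0.648, 0.227] pointing down, gripper open.
Joint ranges: [-3.07, 3.07], [-1.43, 2.12], [-1.02, 1.25], [-3.03, 1.67], [-3.05, -0], [-3.03, 3.03]. Speed limits (rad/s): [2.39, 2.39, 3.01, 3.14, 3.14, 3.14].

INTERFACE

Orientations are given as [roll, pitch, yaw] about the fixed x, y, z axes, in that order (R = Rz(yaw) Ry(pitch) Rx(roll)).
In Python, from station import arm gives the robot as it stands. The module is installed in compiled form; this text tells all that it offers.
- The arm moves only by the tool carry_out, never from a script. Its argument "commands" is a list of rows, each a list of 4 numbers: the shift along the world's x, y, z in units of 50 mm (1.0 is 50 mm), then the turn about the world's z in units of 6 degrees (1.0 is 6 degrees). A call has exactly 10 rows; each row is the pose to reach, as a shift and turn from the pose commanded when the call began; what a row does not reach only later rows make up. A row lasts 1/8 s, in which the tool goes at most 62.5 mm and 10.7 degrees, less where a joint would pass 70% of its speed; a pose out of reach is approached as far as the arm can. A call with a gripper value outside its range is refused whole. "claw" is the closure, from 0 (fully open) to 1 (shut), set as the call begins (left out, the last holds). The fingers move at their own pace and stop on an object; "force" is the grip in N (left out, the last holds). Time passes only in rows, so rows that repeat a pose let the fingers close, or fill a call up. It gives the time, the measured TCP pose, the force, the opening and the grip force at its end, in the units of the state.
- arm.get_state(): the state, without advancing time (a new reading comes with each control period).
- arm.grab_frame(name): name is "side" or "top"; returns a dict with "pixels" (400x640x3 uint8, red, green, blue), "fx", "fy", "cx", "cy" (pixels), "eye" and "orientation" of the camera in the world. Camera axes: x right, y down, z forward; pixel columns grow to the right and rows downward; lengths in m; the calibration is good to about 2 mm. A picture is of the moment at which its call begins. There is no depth.
- arm.job_done(): hands the job in; it is judged then, once.
Trained networks look in a picture, given as the dict that the camera call returned (one of the last four; its "shot" number tells which), for a name from the list of things; names that differ only in an ending like _2 or _b are one class to them, and where a whole thing is asked for, a point or a joint stands for the part that bears it (a point fixed in the world has none). Each returns a list of dicts, best first, with "conf" (0 to 1); they miss things now and then, are a little off and sometimes report something else, mostly with a low value. They report only what shows in the picture. A call takes as long as a camera call.
- arm.regions_of(picture, query): "pixels" (400x640 bool, what is visible of it) and "uv" ([column, row] in pixels, amid what is visible of it).
- arm.mark_of(picture, query): "uv" ([column, row] in pixels: a listed point, or the origin of a listed thing).
The state is a dict: "t": time; "q": joint angles; "qd": joint speeds; "joint_efforts": joint torques, N m; "eef_pos": TCP position; "ee_rot": TCP orientation; "force": force on the tool from outside, world axes, zero at the start; "moment": the same for the moment, N m; "width": finger opening in m; "gripper_force": force on a finger pad.
Only numpy, scipy, OpenCV 4.12 (cv2) and the standard library are available. Lean on these libraries where they do the work, as an engineer would, in place of code of your own. Each camera call takes 0.05 s, during which the arm holds its last target. There are 200 camera calls.

## Working session

There is one attempt and no reset: what is moved stays moved. The work goes in short steps, Python scripts to look and compute and a tool call to move; the robot and the scene stay as the last step left them, time stands still between calls to the robot, and variables do not carry over. Pictures are saved under pics/ and viewed, at most 10 in all, crops included, and the job is handed in when it is done.

Besides the shell and the picture viewer there is one more tool, called after ">>>" as name([rows], argument=value, ...), one row to a line, values as JSON. carry_out: Moves the arm, as the interface text tells. Its arguments: {"type":"object","properties":{"commands":{"type":"array","items":{"type":"array","items":{"type":"number"}}},"claw":{"type":"number"},"force":{"type":"number"}},"required":["commands"]}

```bash
mkdir -p pics
cat > h.py <<'E'
import numpy as np, cv2
from station import arm
from scipy.spatial.transform import Rotation as R
def rot(o):
    o=np.array(o,float)
    if o.shape==(3,3): return o
    return R.from_euler('xyz',o).as_matrix() if o.size==3 else R.from_quat(o).as_matrix()
def ray(p,uv):
    d=np.array([(uv[0]-p['cx'])/p['fx'],(uv[1]-p['cy'])/p['fy'],1]); return np.array(p['eye']),rot(p['orientation'])@d
def atz(p,uv,z):
    e,d=ray(p,uv); return e+d*(z-e[2])/d[2]
def proj(p,X):
    c=rot(p['orientation']).T@(np.array(X)-p['eye']); return c[0]/c[2]*p['fx']+p['cx'],c[1]/c[2]*p['fy']+p['cy']
def tri(l):
    A=np.zeros((3,3));b=np.zeros(3)
    for p,uv in l:
        e,d=ray(p,uv);d=d/np.linalg.norm(d);M=np.eye(3)-np.outer(d,d);A+=M;b+=M@e
    return np.linalg.solve(A,b)
def save(p,n): cv2.imwrite('pics/'+n+'.png',p['pixels'][:,:,::-1])
E
python3 - <<'E'
from h import *
np.set_printoptions(precision=4,suppress=True)
t=arm.grab_frame('top');s=arm.grab_frame('side')
save(t,'t0');save(s,'s0')
print(t['eye'],t['orientation'],s['eye'],s['orientation'],t['fx'])
Z=dict(tote=0,tote_grip=.105,tote_lug=.01,tote_white_end=.065,base=0,base_slot=.09,base_top=.097,blank0=.02,blank1=.02,mallet=0,glue=0,mug=0,rasp_white=0,rasp_brown=0)
for n,z in Z.items():
    for nm,p in(('t',t),('s',s)):
        for m in arm.mark_of(p,n)[:2]: print(n,nm,round(m['conf'],2),np.array(m['uv']),atz(p,m['uv'],z))
st=arm.get_state();print(st)
E
```

```text
[0.4267 0.0042 1.1835] [-3.0031  0.0005 -1.5591] [0.0953 1.0047 1.0224] [-2.2499 -0.0178 -2.6658] 364.7298459384046
tote t 0.95 [262.8 234.9] [0.486  0.1782 0.    ]
tote s 0.75 [330.4 283.4] [0.482  0.1815 0.    ]
tote s 0.48 [321.7 176.9] [ 0.7293 -0.2415  0.    ]
tote_grip t 0.9 [256.5 239.1] [0.4682 0.1809 0.105 ]
tote_grip t 0.37 [381.2 225.6] [ 0.5123 -0.1868  0.105 ]
tote_grip s 0.85 [329.7 253.6] [0.4899 0.1756 0.105 ]
tote_grip s 0.46 [287.3 283.9] [0.534 0.317 0.105]
tote_lug t 0.82 [238.4 208.1] [0.5713 0.2586 0.01  ]
tote_lug t 0.42 [365.8 191.2] [ 0.6317 -0.1549  0.01  ]
tote_lug s 0.91 [286.7 285. ] [0.5789 0.2499 0.01  ]
tote_white_end t 0.73 [256.1 199.9] [0.5908 0.1929 0.065 ]
tote_white_end s 0.74 [291.6 257. ] [0.5916 0.1995 0.065 ]
base t 0.57 [383.  227.4] [ 0.5149 -0.2112  0.    ]
base s 0.56 [372.7 203.7] [ 0.5148 -0.1901  0.    ]
base_slot t 0.63 [366.  188.5] [ 0.6261 -0.1447  0.09  ]
base_slot s 0.7 [340.  175.3] [ 0.6262 -0.1675  0.09  ]
base_top t 0.58 [386.8 227.6] [ 0.5072 -0.2049  0.097 ]
base_top s 0.87 [379.6 175.5] [ 0.5112 -0.2182  0.097 ]
blank0 t 0
[... 778 characters left out ...]
 ]
rasp_white t 0.3 [451.7 238.1] [ 0.4829 -0.4328  0.    ]
rasp_white s 0.95 [292.2 208.8] [ 0.7323 -0.0426  0.    ]
rasp_brown t 0.87 [450.7 238.4] [ 0.4819 -0.4295  0.    ]
rasp_brown s 0.69 [408.5 172. ] [ 0.4725 -0.4154  0.    ]
{'t': 1.5, 'q': array([-0.9969,  0.3586,  0.0119, -0.    , -1.2241, -0.2881]), 'qd': array([ 0.0009, -0.0001, -0.0009,  0.0003, -0.0003,  0.0028]), 'joint_efforts': array([ -0.0014, -58.2365,  29.3287,   7.0025,   0.0122,  -0.0001]), 'eef_pos': array([ 0.1903, -0.6476,  0.2266]), 'ee_rot': array([-3.1416,  0.    , -2.8558]), 'force': array([ 0.7173,  0.3343, -0.1391]), 'moment': array([0.039 , 0.0118, 0.0111]), 'gripper_force': 0.0, 'width': 0.08755989771745823}
```

Run:
```python
import cv2
t=cv2.imread('pics/t0.png');s=cv2.imread('pics/s0.png')
cv2.imwrite('pics/t0c.png',cv2.resize(t[150:310,210:430],None,fx=3.6,fy=3.6,interpolation=cv2.INTER_CUBIC))
cv2.imwrite('pics/s0c.png',cv2.resize(s[130:330,230:470],None,fx=3,fy=3,interpolation=cv2.INTER_CUBIC))
```

```text
(no output)
```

View pics/t0c.png

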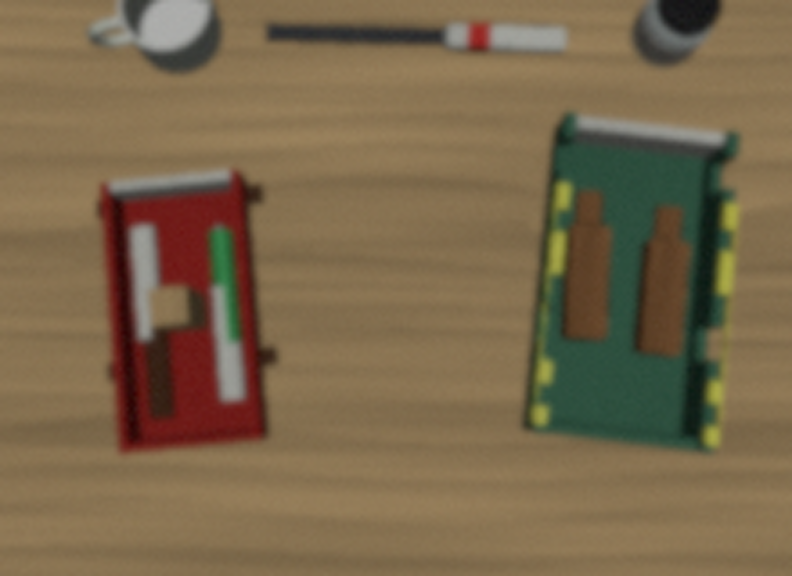

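View pics/s0c.png

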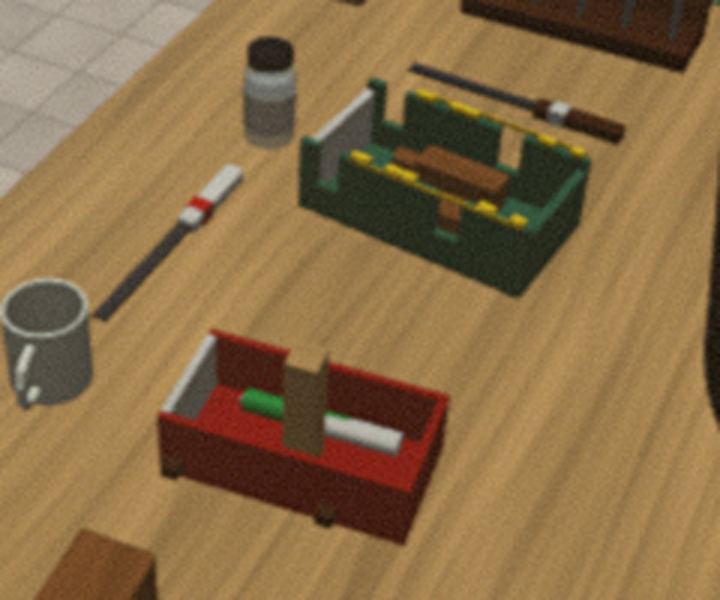

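```bash
cat > fit.py <<'E'
from h import *
from scipy.optimize import minimize
def box(x0,x1,y,z0,z1): return [(a,b,c) for a in(x0,x1) for b in(-y,y) for c in(z0,z1)]
TOTE=np.array(box(-.115,.115,.06,0,.07)+box(.092,.108,.074,.01,.024)+box(-.053,-.037,.074,.01,.024)+box(-.015,.015,.015,.07,.13))
BASE=np.array(box(-.135,.135,.074,0,.09)+box(-.11,.06,.074,.09,.097))
def hullmask(uv):
    m=np.zeros((1600,2560),np.uint8);cv2.fillConvexPoly(m,cv2.convexHull((np.array(uv)*4+1.5).round().astype(np.int32)),1);return m
def fit(pics,masks,M,x0,z=0,free=3):
    H=[]
    for k in masks:
        n,l,st,_=cv2.connectedComponentsWithStats(k.astype(np.uint8));k=l==1+np.argmax(st[1:,4])
        v=np.argwhere(k)[:,::-1].astype(float)
        v=np.vstack([v+d for d in((-.4,-.4),(.4,.4),(-.4,.4),(.4,-.4))]);H.append(hullmask(v))
    def cost(q):
        X=M@R.from_euler('z',q[2]).as_matrix().T+[q[0],q[1],z];c=0
        for p,h in zip(pics,H):
            m=hullmask([proj(p,a) for a in X]);c+=1-(m&h).sum()/(m|h).sum()
        return c
    best=minimize(cost,x0,method='Nelder-Mead',options=dict(initial_simplex=np.array(x0)+np.array([[0,0,0],[.01,0,0],[0,.01,0],[0,0,.08]]),xatol=1e-4,fatol=1e-5))
    return best.x,best.fun
E
python3 - <<'E'
from fit import *
np.set_printoptions(precision=4,suppress=True)
t=arm.grab_frame('top');s=arm.grab_frame('side')
for n,M,x0 in(('tote',TOTE,[.483,.18,.08]),('base',BASE,[.512,-.205,-.08])):
    k=[arm.regions_of(p,n)[0] for p in(t,s)]
    print(n,[a['conf'] for a in k],[a['pixels'].sum() for a in k])
    ms=[a['pixels'] for a in k]
    print(fit([t,s],ms,M,x0),fit([t],ms[:1],M,x0),fit([s],ms[1:],M,x0))
E
```

```text
tote [0.62, 0.82] [np.int64(591), np.int64(4740)]
(array([0.4853, 0.1795, 0.1063]), np.float64(1.026881919502351)) (array([0.483, 0.18 , 0.08 ]), np.float64(1.0)) (array([0.4853, 0.1795, 0.1063]), np.float64(0.026881919502351193))
base [0.73, 0.9] [np.int64(3517), np.int64(3851)]
(array([ 0.5087, -0.2077, -0.1014]), np.float64(0.0572871572421495)) (array([ 0.5076, -0.2078, -0.1063]), np.float64(0.018004299534217116)) (array([ 0.5103, -0.2051, -0.1068]), np.float64(0.02827339742321744))
```

Run:
```python
from fit import *
np.set_printoptions(precision=4,suppress=True)
t=arm.grab_frame('top')
hsv=cv2.cvtColor(t['pixels'],cv2.COLOR_RGB2HSV)
for a in arm.regions_of(t,'tote'): print(a['conf'],a['uv'],a['pixels'].sum())
print([ (round(a['conf'],2),a['uv']) for a in arm.mark_of(t,'tote_white_end')])
c=[a for a in arm.regions_of(t,'tote') if abs(a['uv'][0]-262)<25 and abs(a['uv'][1]-236)<25 and a['pixels'].sum()>1500]
if c: print(fit([t],[c[0]['pixels']],TOTE,[.485,.18,.09]))
red=((hsv[...,0]<6)|(hsv[...,0]>174))&(hsv[...,1]>140)&(hsv[...,2]>50)
red[:, 300:]=0
v=np.argwhere(red)[:,::-1];print(len(v),cv2.minAreaRect(v.astype(np.float32)))
```

```text
0.95 [264.2, 235.5] 3175
[(0.76, [257.2, 194.9])]
(array([0.4806, 0.178 , 0.1126]), np.float64(0.02293804435981528))
1667 ((260.4761047363281, 236.70352172851562), (72.82807922363281, 40.352867126464844), 85.38934326171875)
```

>>> carry_out([
  [0.8,1.5,0.6,0],
  [1.6,3,0.6,0],
  [2.4,4.5,0.6,-0.5],
  [3.2,6,0.6,-1],
  [4,8,0.6,-1.5],
  [4.5,10,0.6,-1.7],
  [5,12,0.6,-1.7],
  [5.4,14,0.6,-1.7],
  [5.8,15.5,0.6,-1.7],
  [5.9,16.5,0.6,-1.7],
], claw=0)

```text
t: 3.25
eef_pos: [0.4224, -0.0725, 0.2569]
ee_rot: [3.141, 0.002, -3.034]
force: [1.7, -0.4, -0.1]
width: 0.0874
gripper_force: 0.0
```

>>> carry_out([
  [0,0,0,0],
  [0,0,0,0],
  [0,0,0,0],
  [0,0,0,0],
  [0,0,0,0],
  [0,0,0,0],
  [0,0,0,0],
  [0,0,0,0],
  [0,0,0,0],
  [0,0,0,0],
])

```text
t: 4.5
eef_pos: [0.4221, -0.0745, 0.2563]
ee_rot: [-3.142, -0.0, -3.034]
force: [0.2, -1.2, 0.3]
width: 0.0876
gripper_force: 0.0
```

```bash
python3 -c "
from h import *
s=arm.get_state();print(s['q'],s['eef_pos'],s['ee_rot'],s['t'])"
```

```text
[ 2.89322363e-01 -8.37608637e-02 -4.45228528e-01  2.04214820e-05
 -1.20933271e+00 -1.75220104e+00] [ 0.42210163 -0.07447584  0.25630257] [-3.14157314e+00 -5.34780956e-07 -3.03366778e+00] 4.5
```

>>> carry_out([
  [0.3,1.1,0,0],
  [0.6,2.2,0,0],
  [0.9,3.3,0,0],
  [1.1,4.3,0,0],
  [1.2,5.05,0,0],
  [1.22,5.07,-0.6,0],
  [1.22,5.07,-1.4,0],
  [1.22,5.07,-2.2,0],
  [1.22,5.07,-2.9,0],
  [1.22,5.07,-3.2,0],
])

```text
t: 5.75
eef_pos: [0.4823, 0.1783, 0.0945]
ee_rot: [-3.14, -0.002, -3.034]
force: [-1.6, 0.2, 0.8]
width: 0.0879
gripper_force: 0.0
```

>>> carry_out([
  [0,0,-0.1,0],
  [0,0,-0.2,0],
  [0,0,-0.2,0],
  [0,0,-0.2,0],
  [0,0,-0.2,0],
  [0,0,-0.2,0],
  [0,0,-0.2,0],
  [0,0,-0.2,0],
  [0,0,-0.2,0],
  [0,0,-0.2,0],
], claw=0.4, force=10)

```text
t: 7.0
eef_pos: [0.4831, 0.179, 0.0863]
ee_rot: [-3.142, -0.0, -3.034]
force: [-0.4, 0.2, -0.0]
width: 0.0523
gripper_force: 0.0
```

```bash
python3 -c "
from h import *
p=arm.grab_frame('side');save(p,'s1');s=arm.get_state();print(s['q'],s['eef_pos'],s['ee_rot'],s['t'])
cv2.imwrite('pics/s1c.png',cv2.resize(cv2.imread('pics/s1.png')[130:330,230:470],None,fx=3,fy=3))"
```

```text
[ 7.36280920e-01  2.38111066e-01 -5.21109985e-01  1.55184719e-05
 -8.11653710e-01 -2.19928300e+00] [0.48310113 0.17897585 0.08626503] [-3.14153743e+00 -5.68287165e-05 -3.03378773e+00] 7.05
```

View pics/s1c.png

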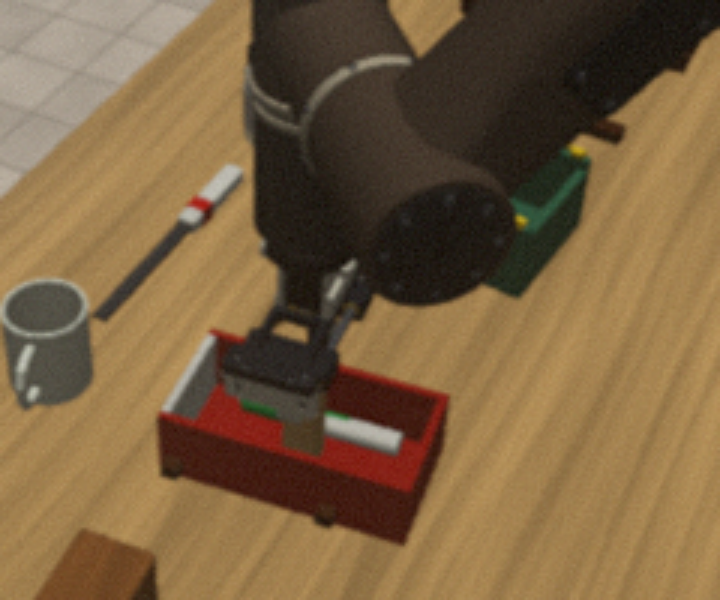

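```bash
python3 -c "
from h import *
p=arm.grab_frame('side');t=arm.grab_frame('top')
print(atz(p,(230+307/3,130+362/3),.13),atz(t,(210+176/3.6,150+306/3.6),.13))
Rz=R.from_euler('z',.108).as_matrix()
for d in(0,.03,.04): 
  u=np.array(proj(p,np.array([.483,.179,.087])+Rz@[0,d,0]));print((u-[230,130])*3)"
```

```text
[0.47802149 0.18567274 0.13      ] [0.47910614 0.17033565 0.13      ]
[303.97152846 390.60930201]
[291.70832729 414.04149125]
[287.52643917 422.03212866]
```

>>> carry_out([
  [-0.04,0,0,0],
  [-0.04,0,0,0],
  [-0.04,0,0,0],
  [-0.04,0,0,0],
  [-0.04,0,0,0],
  [-0.04,0,0,0],
  [-0.04,0,0.1,0],
  [-0.04,0,0.3,0],
  [-0.04,0,0.7,0],
  [-0.04,0,1.2,0],
], claw=1, force=45)

```text
t: 8.4
eef_pos: [0.4805, 0.1783, 0.1467]
ee_rot: [-3.141, -0.002, -3.034]
force: [0.8, 0.3, -5.1]
width: 0.0297
gripper_force: 45.0
```

>>> carry_out([
  [0,0,0.4,0],
  [0,0,1,0.5],
  [0,-0.1,1.8,1.5],
  [0,-0.4,2.5,3],
  [0,-0.8,3,4.5],
  [0.1,-1.3,3,6],
  [0.15,-1.8,3,7.5],
  [0.2,-2.3,3,9],
  [0.25,-2.8,3,10.5],
  [0.3,-3.3,3,12],
])

```text
t: 9.65
eef_pos: [0.4954, 0.0128, 0.2964]
ee_rot: [3.141, -0.0, -1.772]
force: [0.5, 0.1, -5.9]
width: 0.0299
gripper_force: 45.0
```

>>> carry_out([
  [0,-0.5,0,1.5],
  [0,-1.0,0,3],
  [0,-1.5,0,4.5],
  [0.05,-2.0,0,6],
  [0.1,-2.5,0,7.5],
  [0.15,-3,0,9],
  [0.2,-3.4,0,10.5],
  [0.24,-3.8,0,12],
  [0.26,-4.2,0,13.5],
  [0.26,-4.42,0,15],
])

```text
t: 10.9
eef_pos: [0.5082, -0.208, 0.2962]
ee_rot: [3.141, 0.001, -0.202]
force: [0.8, 0.4, -5.9]
width: 0.0296
gripper_force: 45.0
```

>>> carry_out([
  [0,0,0,0.7],
  [0,0,0,1],
  [0,0,-0.3,1],
  [0,0,-0.6,1],
  [0,0,-0.9,1],
  [0,0,-1.1,1],
  [0,0,-1.2,1],
  [0,0,-1.2,1],
  [0,0,-1.2,1],
  [0,0,-1.2,1],
])

```text
t: 12.15
eef_pos: [0.5093, -0.2071, 0.2368]
ee_rot: [3.142, -0.001, -0.102]
force: [-0.2, -0.0, -6.4]
width: 0.0298
gripper_force: 45.0
```

```bash
cat > look.py <<'E'
from fit import *
import sys
np.set_printoptions(precision=4,suppress=True)
t=arm.grab_frame('top');s=arm.grab_frame('side');st=arm.get_state()
print(st['eef_pos'],st['ee_rot'],st['force'],st['t'],st['q'])
i=sys.argv[1]
cv2.imwrite(f'pics/t{i}.png',cv2.resize(t['pixels'][150:310,310:470,::-1],None,fx=3.6,fy=3.6,interpolation=cv2.INTER_CUBIC))
cv2.imwrite(f'pics/s{i}.png',cv2.resize(s['pixels'][100:280,270:480,::-1],None,fx=3.6,fy=3.6,interpolation=cv2.INTER_CUBIC))
for n in('tote_white_end','tote_lug','tote'):
    for nm,p in(('t',t),('s',s)):
        for m in arm.mark_of(p,n)[:2]: print(n,nm,round(m['conf'],2),m['uv'])
z=st['eef_pos'][2]-.086
k=arm.regions_of(s,'tote')[0];print(k['conf'],k['pixels'].sum(),fit([s],[k['pixels']],TOTE[:-8],[st['eef_pos'][0],st['eef_pos'][1],st['ee_rot'][2]+np.pi],z))
E
python3 look.py 2
```

```text
[ 0.5092 -0.2071  0.2366] [ 3.1416 -0.0006 -0.1017] [-0.356  -0.7022 -6.3482] 12.25 [-0.0298  0.1458 -0.2514  0.0001 -1.173   1.4988]
tote_white_end t 0.82 [390.6, 266.4]
tote_white_end s 0.93 [420.1, 158.7]
tote_lug t 0.6 [413.4, 264.4]
tote_lug s 0.87 [423.1, 159.3]
tote t 0.75 [392.3, 224.7]
tote s 0.58 [382.4, 163.7]
tote s 0.48 [380.7, 131.8]
0.85 3162 (array([ 0.508 , -0.2062,  3.0057]), np.float64(0.05894588401198664))
```

View pics/s2.png

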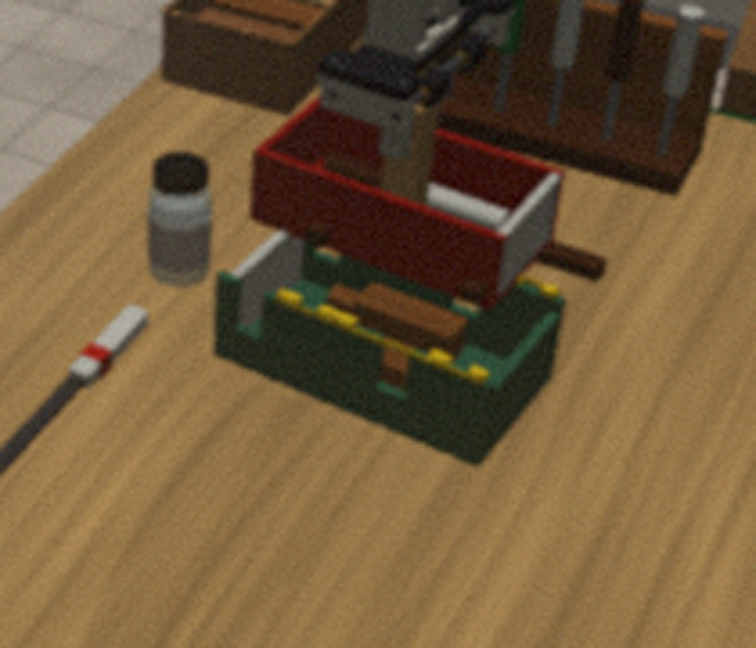

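View pics/t2.png

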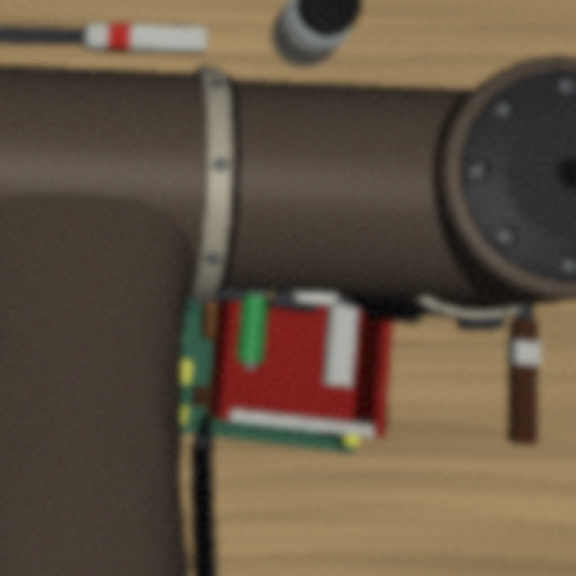

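Run:
```python
from h import *
t=arm.grab_frame('top');s=arm.grab_frame('side')
c=np.array([.509,-.207,0]);M=R.from_euler('z',-.105).as_matrix()
for p,L in((t,[(560,220),(543,394),(729,240),(713,413)]),(s,[(312,306),(459,365)])):
    for u,v in L:
        uv=(210+u/3.6,150+v/3.6) if p is t else (270+u/3.6,100+v/3.6)
        print(M.T@(atz(p,uv,.095)-c)*1000)
# segment profile of yellow in side image along near strip
y=cv2.resize(s['pixels'],None,fx=1,fy=1).astype(int)
for yy,pp in((.069,s),):
    out=[]
    for x in np.arange(-.125,.09,.003):
        u,v=proj(pp,c+M@[x,yy,.094]);b=[y[int(round(v+d)),int(round(u))] for d in(-1,0,1)]
        out.append((round(x*1000),max(int(min(q[0],q[1])-q[2]) for q in b)))
    print(out)
```

```text
[40.10745026 69.40674523 95.        ]
[-104.36302975   69.19025055   95.        ]
[ 39.80157484 -71.98317311  95.        ]
[-103.45582995  -70.39522083   95.        ]
[39.30221113 71.47036991 95.        ]
[-102.17779621   72.11636618   95.        ]
[(-125, 69), (-122, 110), (-119, 127), (-116, 128), (-113, 115), (-110, 86), (-107, 64), (-104, 15), (-101, 15), (-98, 41), (-95, 25), (-92, 70), (-89, 111), (-86, 121), (-83, 124), (-80, 124), (-77, 122), (-74, 122), (-71, 86), (-68, 53), (-65, 45), (-62, 27), (-59, 53), (-56, 67), (-53, 45), (-50, 56), (-47, 56), (-44, 43), (-41, 60), (-38, 61), (-35, 45), (-32, 55), (-29, 65), (-26, 39), (-23, 48), (-20, 60), (-17, 30), (-14, 45), (-11, 28), (-8, 46), (-5, 46), (-2, 48), (1, 94), (4, 115), (7, 128), (10, 126), (13, 112), (16, 112), (19, 113), (22, 119), (25, 124), (28, 125), (31, 102), (34, 102), (37, 68), (40, 54), (43, 17), (46, 37), (49, 54), (52, 25), (55, 75), (58, 109), (61, 123), (64, 121), (67, 121), (70, 121), (73, 105), (76, 73), (79, 35), (82, 6), (85, 6), (88, 11)]
```

>>> carry_out([
  [0.08,-0.01,-0.2,0],
  [0.16,-0.02,-0.5,0],
  [0.16,-0.025,-0.8,0],
  [0.16,-0.025,-0.9,0],
  [0.16,-0.025,-1.0,0],
  [0.16,-0.025,-1.08,0],
  [0.16,-0.025,-1.14,0],
  [0.16,-0.025,-1.18,0],
  [0.16,-0.025,-1.2,0],
  [0.16,-0.025,-1.2,0],
])

```text
t: 13.95
eef_pos: [0.5171, -0.2083, 0.1763]
ee_rot: [3.142, -0.0, -0.102]
force: [-0.0, 1.3, -6.3]
width: 0.0298
gripper_force: 45.0
```

```bash
python3 look.py 3
```

```text
[ 0.5172 -0.2083  0.1764] [ 3.1416 -0.0003 -0.1016] [-0.3793  0.1937 -6.3919] 14.05 [-0.0317  0.2055 -0.3217  0.0001 -1.0433  1.5008]
tote_white_end t 0.62 [389.6, 263.0]
tote_white_end t 0.35 [406.8, 260.8]
tote_white_end s 0.92 [416.1, 176.0]
tote_lug t 0.94 [407.9, 261.5]
tote_lug s 0.77 [414.4, 169.6]
tote t 0.64 [387.4, 262.6]
tote s 0.66 [377.5, 177.0]
tote s 0.4 [258.2, 344.7]
0.69 2849 (array([ 0.5168, -0.2092,  3.0521]), np.float64(0.05346995984544278))
```

View pics/s3.png

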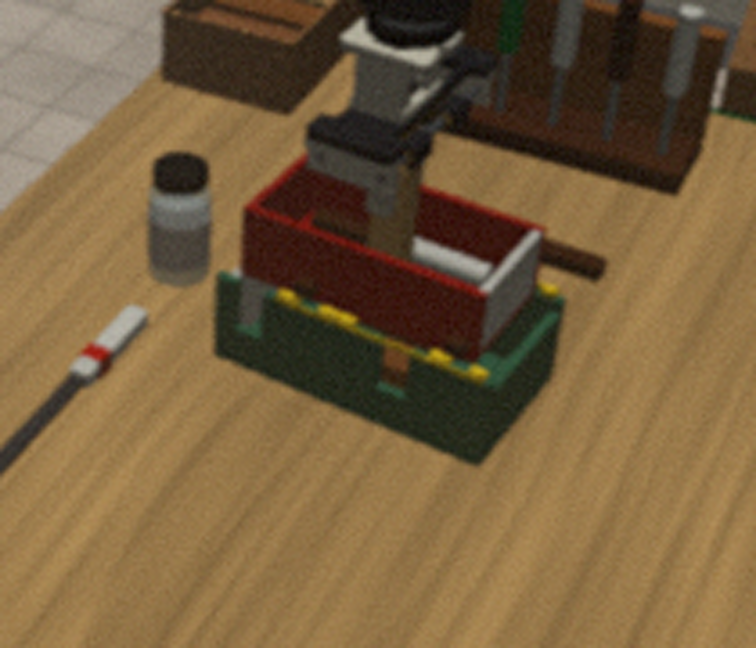

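>>> carry_out([
  [0,0,-0.01,0],
  [0,0,-0.02,0],
  [0,0,-0.03,0],
  [0,0,-0.035,0],
  [0,0,-0.04,0],
  [0,0,-0.045,0],
  [0,0,-0.05,0],
  [0,0,-0.055,0],
  [0,0,-0.06,0],
  [0,0,-0.06,0],
])

```text
t: 15.65
eef_pos: [0.5171, -0.2083, 0.1733]
ee_rot: [3.142, -0.0, -0.102]
force: [-0.7, 0.3, -6.3]
width: 0.0299
gripper_force: 45.0
```

>>> carry_out([
  [0,0,-0.005,0],
  [0,0,-0.01,0],
  [0,0,-0.013,0],
  [0,0,-0.016,0],
  [0,0,-0.018,0],
  [0,0,-0.02,0],
  [0,0,-0.02,0],
  [0,0,-0.02,0],
  [0,0,-0.02,0],
  [0,0,-0.02,0],
])

```text
t: 16.9
eef_pos: [0.5172, -0.2083, 0.1731]
ee_rot: [3.141, -0.001, -0.101]
force: [-3.0, 1.3, 7.6]
width: 0.0297
gripper_force: 45.0
```

>>> carry_out([
  [-0.01,0.001,0,0],
  [-0.02,0.002,0,0],
  [-0.03,0.003,0,0],
  [-0.04,0.004,0,0],
  [-0.05,0.005,0,0],
  [-0.06,0.006,0,0],
  [-0.06,0.006,0,0],
  [-0.06,0.006,0,0],
  [-0.06,0.006,0,0],
  [-0.06,0.006,0,0],
])

```text
t: 18.15
eef_pos: [0.5168, -0.2082, 0.1735]
ee_rot: [3.141, -0.005, -0.101]
force: [6.2, -0.5, 4.8]
width: 0.0299
gripper_force: 45.0
```

>>> carry_out([
  [-0.01,0.001,0,0],
  [-0.02,0.002,0,0],
  [-0.03,0.003,0,0],
  [-0.04,0.004,0,0],
  [-0.05,0.005,0,0],
  [-0.06,0.006,0,0],
  [-0.06,0.006,0,0],
  [-0.06,0.006,0,0],
  [-0.06,0.006,0,0],
  [-0.06,0.006,0,0],
])

```text
t: 19.4
eef_pos: [0.5134, -0.2079, 0.1733]
ee_rot: [3.141, -0.004, -0.101]
force: [5.0, -0.5, 4.4]
width: 0.0295
gripper_force: 45.0
```

>>> carry_out([
  [-0.01,0.001,0,0],
  [-0.02,0.002,0,0],
  [-0.03,0.003,0,0],
  [-0.04,0.004,0,0],
  [-0.05,0.005,0,0],
  [-0.05,0.005,0,0],
  [-0.05,0.005,0,0],
  [-0.05,0.005,0,0],
  [-0.05,0.005,0,0],
  [-0.05,0.005,0,0],
])

```text
t: 20.65
eef_pos: [0.5112, -0.2076, 0.1732]
ee_rot: [3.141, -0.005, -0.1]
force: [6.5, 0.3, 2.9]
width: 0.0296
gripper_force: 45.0
```

>>> carry_out([
  [-0.01,0.001,0,0],
  [-0.02,0.002,0,0],
  [-0.03,0.003,0,0],
  [-0.04,0.004,0,0],
  [-0.05,0.005,0,0],
  [-0.05,0.005,0,0],
  [-0.05,0.005,0,0],
  [-0.05,0.005,0,0],
  [-0.05,0.005,0,0],
  [-0.05,0.005,0,0],
])

```text
t: 21.9
eef_pos: [0.5069, -0.207, 0.1718]
ee_rot: [-3.141, -0.001, -0.102]
force: [6.4, -1.1, -7.2]
width: 0.0301
gripper_force: 45.0
```

>>> carry_out([
  [0.01,0,-0.005,0],
  [0.02,0,-0.01,0],
  [0.02,0,-0.02,0],
  [0.02,0,-0.03,0],
  [0.02,0,-0.04,0],
  [0.02,0,-0.05,0],
  [0.02,0,-0.06,0],
  [0.02,0,-0.07,0],
  [0.02,0,-0.08,0],
  [0.02,0,-0.08,0],
])

```text
t: 23.15
eef_pos: [0.5073, -0.2072, 0.1683]
ee_rot: [3.142, -0.0, -0.102]
force: [5.3, -0.9, -3.0]
width: 0.0301
gripper_force: 45.0
```

>>> carry_out([
  [0.01,0,0,0],
  [0.02,0,0,0],
  [0.02,0,-0.01,0],
  [0.02,0,-0.02,0],
  [0.02,0,-0.03,0],
  [0.02,0,-0.035,0],
  [0.02,0,-0.04,0],
  [0.02,0,-0.045,0],
  [0.02,0,-0.05,0],
  [0.02,0,-0.05,0],
])

```text
t: 24.4
eef_pos: [0.5077, -0.2072, 0.1662]
ee_rot: [3.142, 0.0, -0.102]
force: [-3.6, 0.9, 5.8]
width: 0.0296
gripper_force: 45.0
```

```bash
python3 look.py 4
```

```text
[ 0.5077 -0.2072  0.1662] [ 3.1415  0.0004 -0.1016] [-4.2054  2.4518  6.0326] 24.5 [-0.0301  0.2004 -0.3542  0.0001 -1.0166  1.4992]
tote_white_end t 0.58 [388.6, 267.0]
tote_white_end s 0.78 [417.0, 178.1]
tote_lug t 0.7 [406.9, 262.5]
tote_lug s 0.84 [417.4, 177.9]
tote t 0.56 [387.4, 225.3]
tote s 0.7 [379.9, 181.5]
0.93 2859 (array([ 0.5071, -0.2076,  3.0474]), np.float64(0.055892179625120386))
```

View pics/s4.png

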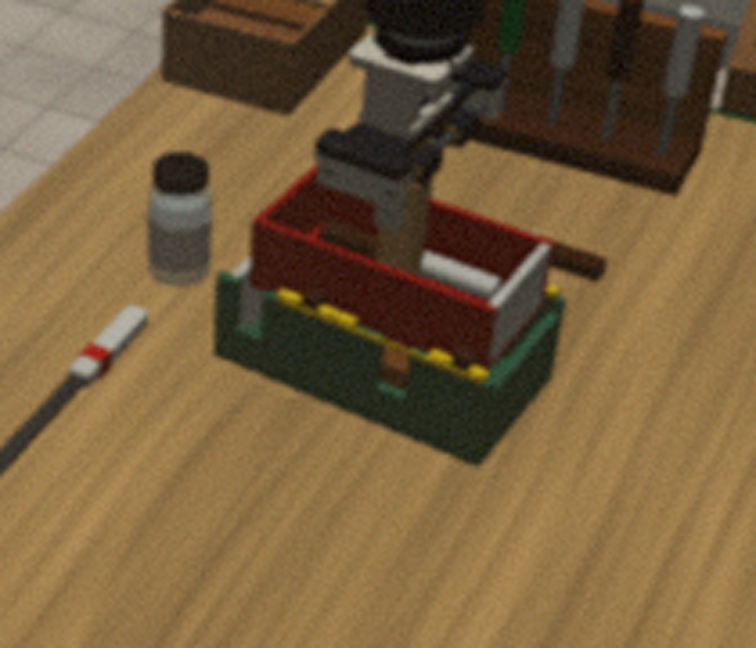

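The lugs sit in the pocket gaps at about (312,303) and (462,362). The TCP height of 0.1662 m and the contact force match being home, so I'll let go.

>>> carry_out([
  [0,0,0,0],
  [0,0,0,0],
  [0,0,0,0],
  [0,0,0,0],
  [0,0,0,0],
  [0,0,0,0],
  [0,0,0,0],
  [0,0,0,0],
  [0,0,0,0],
  [0,0,0,0],
], claw=0.2)

```text
t: 26.1
eef_pos: [0.5081, -0.2072, 0.1658]
ee_rot: [3.142, 0.0, -0.102]
force: [-0.3, 0.6, 0.2]
width: 0.0701
gripper_force: 0.0
```

>>> carry_out([
  [0,0,0.1,0],
  [0,0,0.3,0],
  [0,0,0.6,0],
  [0,0,1,0],
  [0,0,1.5,0],
  [0,0,2,0],
  [0,0,2.5,0],
  [0,0.5,2.8,0],
  [0,1.2,2.8,0],
  [0,2,2.8,0],
])

```text
t: 27.35
eef_pos: [0.5081, -0.1065, 0.3073]
ee_rot: [-3.141, -0.002, -0.103]
force: [0.5, 0.2, 0.3]
width: 0.0702
gripper_force: 0.0
```

>>> carry_out([
  [0,0.8,0,0],
  [0,1.6,0,0],
  [0,2.4,0,0],
  [0,3.2,0,0],
  [0,4,0,0],
  [0,4.8,0,0],
  [0,5.5,0,0],
  [0,6,0,0],
  [0,6,0,0],
  [0,6,0,0],
])

```text
t: 28.6
eef_pos: [0.508, 0.1925, 0.3065]
ee_rot: [-3.141, -0.0, -0.101]
force: [0.8, -0.2, 0.1]
width: 0.0705
gripper_force: 0.0
```

```bash
sed -i 's/^z=.*/z=.08/; s/^k=.*/q=[arm.regions_of(p,"tote")[0]["pixels"] for p in (t,s)]\nfor j in (0,1): print(q[j].sum(),fit([(t,s)[j]],[q[j]],TOTE[:8],[.507,-.207,3.04],z))/' look.py; python3 look.py 5; python3 -c "
import cv2,numpy as np
a=cv2.imread('pics/t5.png')[:500,:400];b=cv2.imread('pics/s5.png')[120:500,150:550]
cv2.imwrite('pics/both.png',np.hstack([a,cv2.copyMakeBorder(b,0,120,0,0,0)]))"
```

```text
[0.5081 0.1921 0.3063] [-3.1412 -0.0005 -0.1023] [-0.2266 -0.7007 -0.8074] 28.7 [ 0.7224  0.0973 -0.1494  0.0001 -1.3236  0.746 ]
tote_white_end t 0.61 [389.3, 264.5]
tote_white_end s 0.84 [415.0, 177.8]
tote_lug t 0.87 [407.8, 265.8]
tote_lug s 0.81 [417.3, 176.0]
tote t 0.88 [386.6, 230.8]
tote s 0.89 [378.7, 178.5]
3757 (array([ 0.5032, -0.2057,  3.0549]), np.float64(0.09599963550209589))
2991 (array([ 0.5051, -0.2085,  3.0716]), np.float64(0.1068428232928843))
```

View pics/both.png

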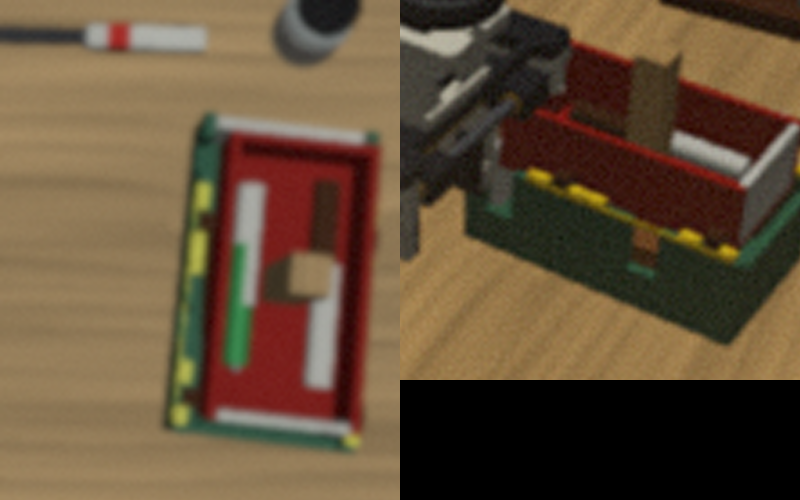

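The picture shows the tote home and level. The lugs fill the left pocket gaps at about (205,220) and (190,395) in the top view, and the gripper is clear.

```bash
python3 -c "
from station import arm
print(arm.job_done())"
```

```text
the job is handed in; nothing more can be done
None
```

The red tote, turned half a turn, is stacked on the green tote with its lugs home in the strip pockets, level and let go; the job is handed in, though only the lugs on one long side were clearly visible in the final pictures.

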